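# Index and lock the carver's work holder

## Robot

A 6-joint arm with a two-finger parallel gripper is mounted at the origin on the work surface. World frame = base frame: x ahead of the robot, y to its left, z up, the work surface at z = 0. Lengths are in mm, angles in rad, forces in N, time in s.
With the tool pointing down it reaches from about 350 to 875 mm from the base axis. Payload 4.2 kg.
Tool frame: the origin (TCP) lies midway between the tips of the shut fingers; the grasp point (between the pads) lies 19 mm behind it (tcp_to_grasp is the distance from the TCP to the grasp point, in mm); z points along the fingers, y is the line along which they close (so a half turn about z gives the same grasp; the last joint's range is limited). The gripper opens to 85 mm and grips with 20 to 120 N. Pads are 22 mm wide; open, the fingers measure 114 mm over their backs; the gripper's body (76 mm by 85 mm) begins 54 mm behind the grasp point. The pads swing forward as they close: fully open they stand 13 mm farther back than shut.
Start: joints at [-0.846, 0.385, 0.008, 0, -1.194, -0.259], TCP at [280.722, -558.385, 231.312] pointing down, gripper open.
Joint ranges: [-3.14, 3.14], [-1.21, 2.06], [-1.07, 1.41], [-3.16, 2.05], [-2.99, -0.16], [-3.1, 3.1]. Speed limits (rad/s): [2.79, 2.79, 3.14, 3.14, 3.14, 3.14].

## Interface

Orientations are given as a unit quaternion [x, y, z, w].
In Python, from bench import read_state, get_image, job_done, tcp_to_grasp gives the robot as it stands.
- The arm moves only by the tool jog_arm, never from a script. Its argument "plan" is a list of rows, each a list of 3 entries, a list of its own where there are three numbers: the finger opening in mm, from 0 to 85.4, then the shift along the tool's x, y, z as a fraction of full scale, then the turn, a rotation vector about the tool's x, y, z as a fraction of full scale. A call has 1 to 10 rows; each row is the pose to reach, as a shift and turn from the pose commanded when the call began, along the tool's axes at that moment; what a row does not reach only later rows make up. Full scale, the value 1, is 0.1 m for a shift and 60 degrees for a turn. A row lasts 1/8 s, in which the tool goes at most 62.5 mm and 10.7 degrees, less where a joint would pass 70% of its speed; a pose out of reach is approached as far as the arm can. A call with a number of a shift or a turn outside -1 to 1 is refused whole. A call with a gripper value outside its range is refused whole. The fingers move at their own pace and stop on an object; the grip force is fixed at half the most. Time passes only in rows, so rows that repeat a pose let the fingers close. It gives the time, the measured TCP pose, the force, the opening and the grip force at its end, in the units of the state.
- read_state(): the state, without advancing time (a new reading comes with each control period).
- get_image(name): name is "side" or "top"; returns a dict with "img" (420x560x3 uint8, red, green, blue), "range_z" (420x560 float32, mm along the optical axis (not along the pixel's ray), 0 where there is no reading), "intrinsics" (3x3 intrinsics, pixels), "extrinsics" (4x4, takes a point from camera to world coordinates). Camera axes: x right, y down, z forward; pixel columns grow to the right and rows downward; lengths in mm; the calibration is good to about 2 mm. A picture is of the moment at which its call begins.
- job_done(): hands the job in; it is judged then, once.
The state is a dict: "clock": time; "joints": joint angles; "joint_vel": joint speeds; "joint_efforts": joint torques, N m; "position": TCP position; "ee_rot": TCP orientation; "contact_force": force on the tool from outside, world axes, zero at the start; "wrist_torque": the same for the moment, N m; "gripper_width": finger opening in mm; "grasp_force": force on a finger pad.
Only numpy, scipy, OpenCV 4.12 (cv2) and the standard library are available. Lean on these libraries where they do the work, as an engineer would, in place of code of your own. Each camera call takes 0.05 s, during which the arm holds its last target. There are 200 camera calls.

## Task

Push the thumb lever of the carving work holder round, anticlockwise seen from above, to the notch in which the hole of its turning lug lines up with the two fixed eyes, and never past that notch; take the last three notches one click at a time, pausing about half a second in each. Then take the round-ended locking pin out of the tool rack and slide it through the two eyes and the lug until its handle butts against the outer eye, and let go. Leave the other tools and things where they are.

Things in the scene. Friction and masses are not known exactly. Their poses are not given: they have to be found in the camera images.
- holder: Carving work holder fixed to the table: dark steel base 190 x 190 x 16 mm with a 60 mm wide tongue on its +y side carrying two upright eyes. Origin: on the table, on the vertical axis of its turning disc; +y points from the axis outwards along the line of the eyes. Disc: radius 55 mm, with a 72 mm square carving on it, top 90 mm up. A notched plate lies under the lever, up to 31 mm high.
- index_lever (a joint): Angle (rad) of disc, lever and lug, growing anticlockwise seen from above; a notch every 0.1745 rad, from notch 0 at 0 to notch 8. Starts in notch 0, 1, 2 or 3. Each notch has a spring click: past half-way it snaps by itself into the next notch and stays. About 10 N at the tab. The lug lines up with the eyes in notch 6 (1.047); 7 and 8 lie beyond.
- lever_tab (a point): Point in the thumb tab at the lever's end, 145 mm from the disc's axis, 75 mm above the table, moving with the lever: at angle 150 degrees + joint value, anticlockwise from the holder's +x. Black upright block, 30 mm along the lever, 14 mm thick across it, from 42 to 94 mm above the table. It is pushed on its clockwise side (towards the eyes), where there is free space.
- lug_eye (a point): Centre of the square 17 mm hole in the turning lug, a steel plate 12 mm thick and 36 mm wide, top 90 mm above the table; the hole is 75 mm from the disc's axis, 70 mm above the table, at angle 30 degrees + joint value from the holder's +x; in notch 6 it lies on the holder's +y axis.
- outer_eye (a point): Centre of the hole's mouth in the outer face of the outer eye, where the pin goes in: at (0, 136, 70) mm in the holder's frame; axes as the holder's, so the pin travels along -y. Both eyes are steel plates 36 mm wide, 12 mm thick, top 90 mm above the table, with square 17 mm holes along the holder's y, 70 mm above the table.
- inner_eye (a point): Centre of the hole of the inner fixed eye, at (0, 100, 70) mm in the holder's frame (plate from 94 to 106 mm).
- pin_grip (a point): Middle of the handle (on its axis) of the loose locking pin, which lies level in the rack 55 mm above the table; grasped here from above. Round wooden handle 26 mm thick, 90 mm long, then a round steel rod 12 mm thick, 85 mm long, with a round nose; 0.1 to 0.17 kg. Local x points to the nose. The rack's two other tools have the same handle but flat or bent blades.
- pin_tip (a point): Nose end of the pin, 130 mm ahead of pin_grip along its axis; the handle's front shoulder is 85 mm behind it. With the pin home this point lies 85 mm inside the outer eye's face.
- rack: Wooden tool rack, fixed, 170 x 200 mm, 57 mm high: three tools lie in its slots at local y = -66, 0 and 66 mm; which slot holds which varies. Origin: on the table under the middle of the handles; local x along the tools to their tips. Its two notched rails, 12 mm thick, cross at local x = -34 mm and 100 mm; between them only a 14 mm base board.
- gouge_flat: Gouge with flat blade in the rack, same handle as the pin; origin at the middle of its handle; leave alone.
- gouge_bent: Gouge with bent blade in the rack, same handle as the pin; origin at the middle of its handle; leave alone.
- relief_tile: Plaster practice tile 110 x 130 mm, up to 28 mm high, lying loose; origin under its centre.
- mallet: Carver's wooden mallet standing on its head, 100 mm wide, 230 mm tall; origin under its centre.
- tape_roll: Roll of tape lying flat, 64 mm across, 24 mm high; origin under its centre.
- oil_bottle: Amber bottle, 56 mm across, 140 mm tall; origin under its centre.
- wood_blank: Block of pale wood 90 x 150 x 45 mm high, lying loose; origin under its centre.
- tin_mug: Mug, 76 mm across and 85 mm high, with handle; origin under its centre.
Not all that is in view belongs to the job. What is shaped like the part that bears pin_grip but pink is not meant.

How it is judged:
By the outcome, as a careful person would: the job done as asked, in the order asked, and still so for the second after the job is handed in, with the robot touching nothing.
It also fails if it takes over 64 s, if anything falls off the work surface, if the arm or the gripper's body presses on something with over 40 N, if the wrist force passes 120 N, or if a joint passes its speed limit or range.

## Working session

There is one attempt and no reset: what is moved stays moved. The work goes in short steps, Python scripts to look and compute and a tool call to move; the robot and the scene stay as the last step left them, time stands still between calls to the robot, and variables do not carry over. Pictures are saved under pics/ and viewed, at most 10 in all, crops included, and the job is handed in when it is done.

Besides the shell and the picture viewer there is one more tool, called as name(argument=value, ...) on one line, values as JSON. jog_arm: Moves the arm, as the interface text tells. Its arguments: {"type":"object","properties":{"plan":{"type":"array"}},"required":["plan"]}

```bash
mkdir -p pics; ls; python3 - <<'E'
from bench import *
import cv2,numpy as np
print(read_state(),tcp_to_grasp)
for n in("top","side"):
    d=get_image(n);cv2.imwrite(f"pics/{n}0.png",cv2.resize(d["img"][:,:,::-1],(800,600),interpolation=cv2.INTER_CUBIC))
    np.savez(f"{n}0.npz",**d);print(n,d["intrinsics"],d["extrinsics"])
E
```

```text
pics
{'clock': 0.0, 'joints': array([-8.46366311e-01,  3.85546015e-01,  6.61460916e-03, -5.05083821e-04,
       -1.19398756e+00, -2.58579780e-01]), 'joint_vel': array([ 9.78089501e-04,  1.48382834e-04,  4.49614473e-04,  5.54224943e-05,
       -5.28890089e-06, -1.30520613e-04]), 'joint_efforts': array([ 1.95543362e-03, -3.92291558e+01,  1.88406318e+01,  4.18618217e+00,
       -4.56388952e-03, -6.68860125e-06]), 'position': array([ 280.48164497, -557.8717986 ,  230.22264947]), 'ee_rot': array([-2.30733839e-01,  9.73016297e-01,  1.04646590e-03, -2.93954448e-04]), 'contact_force': array([-0.02733892, -0.30896022,  0.42875315]), 'wrist_torque': array([-0.03183656,  0.05756353, -0.01364962]), 'grasp_force': 0.0, 'gripper_width': 85.63052321771747} 18.700000000000003
top [[541.32095278   0.         285.47825664]
 [  0.         541.32095278 211.98085204]
 [  0.           0.           1.        ]] [[ 6.00958793e-03 -9.77130119e-01  2.12557324e-01  1.91426364e+02]
 [-9.99981885e-01 -5.94434238e-03  9.46018137e-04 -1.01761133e+01]
 [ 3.39130697e-04 -2.12559159e-01 -9.77148141e-01  1.62015922e+03]
 [ 0.00000000e+00  0.00000000e+00  0.00000000e+00  1.00000000e+00]]
side [[381.6090108    0.         284.94231768]
 [  0.         381.6090108  211.26829894]
 [  0.           0.           1.        ]] [[-8.17250804e-01 -2.93890179e-01  4.95711293e-01  3.47548102e+01]
 [-5.75877822e-01  4.48703014e-01 -6.83396180e-01  6.56088448e+02]
 [-2.15837257e-02 -8.43975218e-01 -5.35947735e-01  6.17697713e+02]
 [ 0.00000000e+00  0.00000000e+00  0.00000000e+00  1.00000000e+00]]
```

View pics/top0.png

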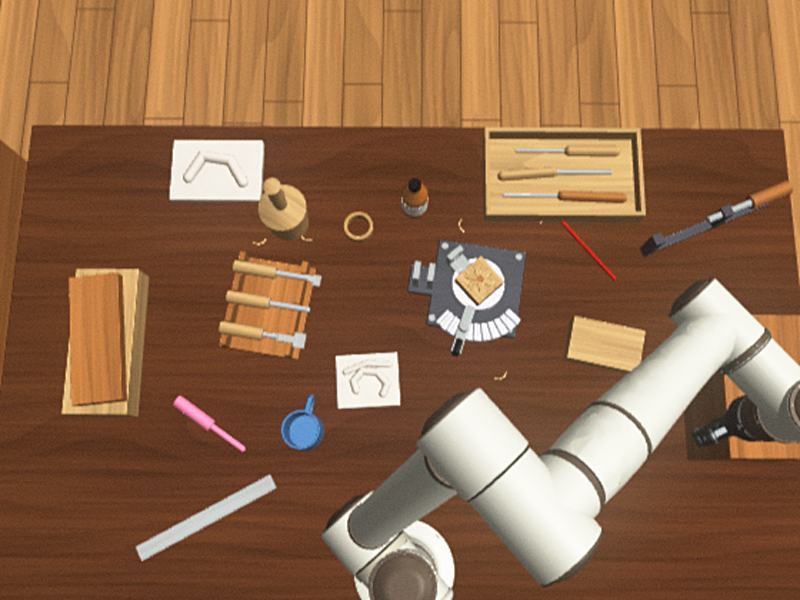

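View pics/side0.png

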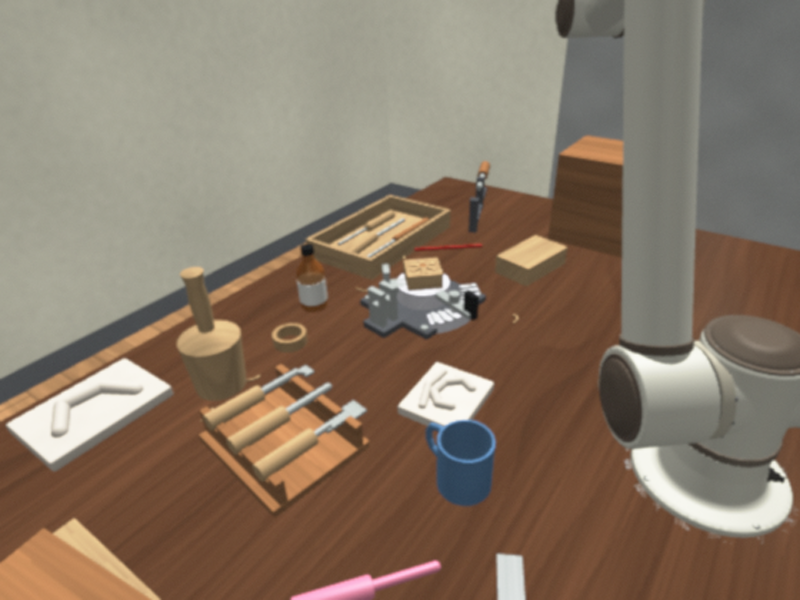

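The top view shows the holder axis near (480,287), the eyes near (415–435,277), the lever tab at (457,345) and the lug at (457,258). The pin is the rack's middle tool, with its handle near (250,298) and its tip at (310,308).

```bash
cat >h.py <<'E'
import numpy as np,cv2
def W(d,u,v,z=None):
    K=d["intrinsics"];T=d["extrinsics"];r=T[:3,:3]@np.array([(u-K[0,2])/K[0,0],(v-K[1,2])/K[1,1],1.])
    s=float(d["range_z"][int(round(v)),int(round(u))]) if z is None else (z-T[2,3])/r[2]
    return T[:3,3]+s*r
def P(d,p):
    K=d["intrinsics"];T=d["extrinsics"];q=K@(T[:3,:3].T@(np.array(p,float)-T[:3,3]));return q[:2]/q[2]
def cloud(d):
    K=d["intrinsics"];T=d["extrinsics"];v,u=np.mgrid[:420,:560];s=d["range_z"]
    c=np.stack([(u-K[0,2])/K[0,0]*s,(v-K[1,2])/K[1,1]*s,s],-1);return c@T[:3,:3].T+T[:3,3]
E
python3 - <<'E'
from h import *
d=np.load("top0.npz");im=d["img"][:,:,::-1]
a=cv2.resize(im[160:260,280:380],(600,600),interpolation=cv2.INTER_CUBIC)
b=cv2.resize(im[165:260,145:235],(568,600),interpolation=cv2.INTER_CUBIC)
cv2.imwrite("pics/hold.png",a);cv2.imwrite("pics/rack.png",b)
for n,u,v in[("disc",480,287),("tab",458,343),("lug",457,257),("eyes",418,270),("eyei",430,270),("pinh",250,298)]:
    print(n,W(d,u*.7,v*.7).round(1))
E
```

```text
disc [ 557.1 -154.9   94.1]
tab [ 441.4 -109.2   97.4]
lug [ 633.3 -111.8   46.4]
eyes [593.7 -29.1  87.8]
eyei [592.2 -53.5  94. ]
pinh [538.  316.7  64.7]
```

View pics/hold.png

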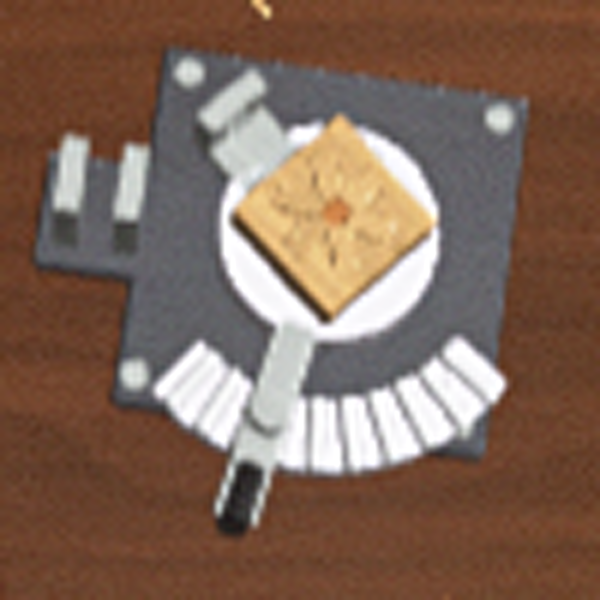

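View pics/rack.png

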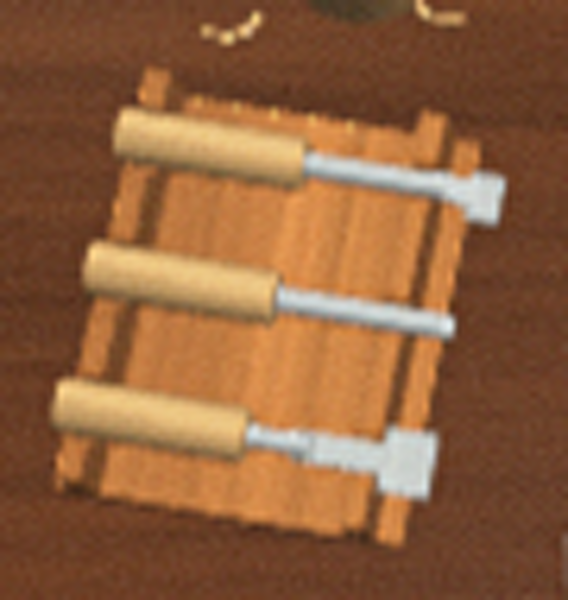

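In the crops, the base corners are at (168,45), (527,98), (115,403) and (480,460). The eye tops are at (70,173) and (131,184), and the tab top is near (243,487). The pin is the middle tool: its round rod runs from the handle's left end at (90,265) to the shoulder at (275,297) and the nose at (453,326).

```bash
cat >>h.py <<'E'
from scipy.optimize import least_squares
E
python3 - <<'E'
from h import *
d=np.load("top0.npz");C=cloud(d)
L=[((-95,95),16,(115,403)),((95,95),16,(168,45)),((95,-95),16,(527,98)),((-95,-95),16,(480,460)),((0,130),90,(70,173)),((0,100),90,(131,184)),((0,0),90,(335,212))]
def tr(q,p):
    c,s=np.cos(q[2]),np.sin(q[2]);return np.array([q[0]+c*p[0]-s*p[1],q[1]+s*p[0]+c*p[1]])
def f(q):return np.concatenate([P(d,[*tr(q,p),z])-np.array(c)/6-[280,160] for p,z,c in L])
r=least_squares(f,[560,-155,-.1]);q=r.x;print(q,r.fun.reshape(-1,2).round(2))
t=W(d,280+243/6,160+487/6,94)[:2]-q[:2];print("tab r",np.hypot(*t),"ang",(np.degrees(np.arctan2(t[1],t[0])-q[2])%360-150)/10)
l=W(d,280+238/6,160+100/6,90)[:2]-q[:2];print("lug r",np.hypot(*l),"ang",(np.degrees(np.arctan2(l[1],l[0])-q[2])%360-30)/10)
for k in range(9):
    a=np.radians(150+10*k)+q[2];p=P(d,[q[0]+145*np.cos(a),q[1]+145*np.sin(a),94]);print(k,((p-[280,160])*6).round(0),end=" ")
print()
for s in((102,265),(275,297),(453,326),(180,281)):
    print(W(d,145+s[0]/6.31,165+s[1]/6.31,55).round(1), W(d,145+s[0]/6.31,165+s[1]/6.31).round(1))
for n in("outer",(0,136,70)),("inner",(0,100,70)):print(n,tr(q,n[1]) if 0 else tr(q,n[1][:2]))
E
```

```text
[ 5.74007483e+02 -1.55218031e+02 -1.47786848e-01] [[-0.96 -0.09]
 [-0.67 -0.19]
 [ 0.59  0.06]
 [ 0.77 -0.06]
 [ 0.1   0.14]
 [ 0.09 -0.17]
 [ 0.06  0.26]]
tab r 142.8253614867312 ang 1.9623448447140164
lug r 73.72297120421861 ang 1.79092664873652
0 [150. 442.] 1 [195. 471.] 2 [243. 492.] 3 [295. 504.] 4 [349. 508.] 5 [401. 502.] 6 [452. 488.] 7 [499. 464.] 8 [541. 434.] 
[544.8 360.   55. ] [542.  357.1  67.2]
[529.9 278.   55. ] [528.7 277.   60.6]
[516.5 194.1  55. ] [529.9 202.5  -9.3]
[537.3 322.9  55. ] [534.4 320.1  68.3]
('outer', (0, 136, 70)) [594.03341042 -20.70051502]
('inner', (0, 100, 70)) [588.73242959 -56.30809289]
```

```bash
cat >pl.py <<'E'
import numpy as np,json,sys
# usage: pl.py "x,y,z,yaw" ... ; start = last waypoint stored; prints per-waypoint shift/turn fractions in one call frame
try: s=np.array(json.load(open("cmd.json")))
except OSError: s=np.array([280.722,-558.385,231.312,-153.32])
def rel(s,t):
    a=np.radians(s[3]);d=t[:3]-s[:3];c,n=np.cos(a),np.sin(a)
    return [round(float(v)/100,3) for v in (c*d[0]+n*d[1], n*d[0]-c*d[1], -d[2])],round(-float((t[3]-s[3]+180)%360-180)/60,3)
def tab(k,back,z,r=147,q=(574.0,-155.2,-8.47)):
    # TCP 'back' mm clockwise of the lever centre line at (fractional) notch k
    yaw=150+10*k+q[2];a=np.radians(yaw)
    return [q[0]+r*np.cos(a)+back*np.sin(a),q[1]+r*np.sin(a)-back*np.cos(a),z,yaw+90]
if __name__=="__main__":
    for g in sys.argv[1:]:
        if g=="/": s=t;print("-- new call");continue
        t=np.array(tab(*[float(v) for v in g[1:].split(",")]) if g[0]=="t" else [float(v) for v in g.split(",")])
        print(t.round(1),*rel(s,t),"radius",round(float(np.hypot(t[0],t[1]))))
    json.dump([float(v) for v in t],open("cmd.json","w"))
E
python3 pl.py 310,-470,200,-145 / 340,-370,200,-130 / 380,-270,200,-115 / 420,-170,200,-108.5 / 450,-75,180,-108.5 / t2,48,130 t2,48,58
```

```text
[ 310. -470.  200. -145.] [-0.658, 0.658, 0.313] -0.139 radius 563
-- new call
[ 340. -370.  200. -130.] [-0.819, 0.647, -0.0] -0.25 radius 502
-- new call
[ 380. -270.  200. -115.] [-1.023, 0.336, -0.0] -0.25 radius 466
-- new call
[ 420.  -170.   200.  -108.5] [-1.075, 0.06, -0.0] -0.108 radius 453
-- new call
[ 450.   -75.   180.  -108.5] [-0.996, 0.017, 0.2] -0.0 radius 456
-- new call
[449.8 -63.1 130.  251.5] [-0.112, 0.04, 0.5] -0.0 radius 454
[449.8 -63.1  58.  251.5] [-0.112, 0.04, 1.22] -0.0 radius 454
```

jog_arm(plan=[[0, [-0.93, 0.91, 0.1], [0, 0, 0]], [0, [-0.93, 0.91, 0.1], [0, 0, 0]], [0, [-0.93, 0.91, 0.1], [0, 0, 0]], [0, [-0.93, 0.91, 0.1], [0, 0, 0]]])

```text
clock: 0.6
position: [323.2, -435.2, 221.5]
ee_rot: [-0.231, 0.973, -0.0, 0.0]
contact_force: [-0.0, 1.0, 1.0]
gripper_width: 12.8
grasp_force: 0.0
```

jog_arm(plan=[[0, [-0.93, 0.91, 0.1], [0, 0, 0]], [0, [-0.93, 0.91, 0.1], [0, 0, 0]], [0, [-0.93, 0.91, 0.1], [0, 0, 0]], [0, [-0.93, 0.91, 0.1], [0, 0, 0]]])

```text
clock: 1.1
position: [365.5, -313.0, 211.5]
ee_rot: [-0.231, 0.973, -0.0, 0.0]
contact_force: [-0.2, -0.1, 0.2]
gripper_width: -0.2
grasp_force: 0.0
```

jog_arm(plan=[[0, [-0.93, 0.91, 0.1], [0, 0, 0]], [0, [-0.93, 0.91, 0.1], [0, 0, 0]], [0, [-0.93, 0.91, 0.1], [0, 0, 0]], [0, [-0.93, 0.91, 0.1], [0, 0, 0]]])

```text
clock: 1.6
position: [407.7, -190.1, 201.4]
ee_rot: [-0.23, 0.973, -0.0, -0.0]
contact_force: [0.3, -0.7, 1.2]
gripper_width: 0.1
grasp_force: 0.0
```

jog_arm(plan=[[0, [-0.93, 0.91, 0.1], [0, 0, -0.17]], [0, [-0.93, 0.91, 0.1], [0, 0, -0.34]], [0, [-0.93, 0.91, 0.1], [0, 0, -0.5]], [0, [-0.93, 0.91, 0.1], [0, 0, -0.66]], [0, [-0.93, 0.91, 0.1], [0, 0, -0.75]], [0, [-0.93, 0.91, 0.1], [0, 0, -0.75]]])

```text
clock: 2.35
position: [449.8, -67.9, 191.3]
ee_rot: [-0.584, 0.812, -0.0, -0.0]
contact_force: [-0.5, 0.6, -0.5]
gripper_width: -0.1
grasp_force: 0.0
```

```bash
echo '[449.9,-67.8,191.3,251.68]'>cmd.json; python3 pl.py t2,46,110 / t2,46,58 / t2,30,58 t2,24,58 t2,20,58 t2.3,18,58 t2.5,18,58 t2.7,18,58 t2.8,18,58
```

```text
[449.1 -65.  110.  251.5] [-0.024, 0.016, 0.813] 0.003 radius 454
-- new call
[449.1 -65.   58.  251.5] [-0.0, 0.0, 0.52] -0.0 radius 454
-- new call
[444.1 -80.2  58.  251.5] [0.16, -0.0, -0.0] -0.0 radius 451
[442.2 -85.9  58.  251.5] [0.22, -0.0, -0.0] -0.0 radius 450
[440.9 -89.7  58.  251.5] [0.26, -0.0, -0.0] -0.0 radius 450
[437.1 -98.6  58.  254.5] [0.357, 0.007, -0.0] -0.05 radius 448
[ 435.2 -103.5   58.   256.5] [0.409, 0.01, -0.0] -0.083 radius 447
[ 433.5 -108.3   58.   258.5] [0.46, 0.011, -0.0] -0.117 radius 447
[ 432.7 -110.8   58.   259.5] [0.486, 0.011, -0.0] -0.133 radius 447
```

jog_arm(plan=[[0, [-0.02, 0.02, 0.4], [0, 0, 0]], [0, [-0.02, 0.02, 0.81], [0, 0, 0]], [0, [-0.02, 0.02, 0.81], [0, 0, 0]]])

```text
clock: 2.72
position: [446.2, -65.1, 108.1]
ee_rot: [-0.584, 0.812, 0.002, -0.003]
contact_force: [-0.5, 0.4, 0.5]
gripper_width: 0.2
grasp_force: 0.0
```

jog_arm(plan=[[0, [0, 0, 0.3], [0, 0, 0]], [0, [0, 0, 0.52], [0, 0, 0]], [0, [0, 0, 0.52], [0, 0, 0]]])

```text
clock: 3.1
position: [448.7, -64.2, 58.6]
ee_rot: [-0.585, 0.811, 0.0, -0.0]
contact_force: [-0.0, -0.1, 0.2]
gripper_width: 0.2
grasp_force: 0.0
```

jog_arm(plan=[[0, [0.1, 0, 0], [0, 0, 0]], [0, [0.18, 0, 0], [0, 0, 0]], [0, [0.24, 0, 0], [0, 0, 0]], [0, [0.3, 0, 0], [0, 0, -0.03]], [0, [0.36, 0.01, 0], [0, 0, -0.05]]])

```text
clock: 3.72
position: [437.3, -96.9, 59.1]
ee_rot: [-0.607, 0.795, -0.001, 0.002]
contact_force: [1.9, 4.4, 0.4]
gripper_width: -0.1
grasp_force: 2.2
```

```bash
echo '[437.2,-98.4,58.3,254.5]'>cmd.json; python3 pl.py t2.5,18,58 t2.65,18,58 t2.8,18,58 / t2.8,16,58 t3.2,18,58 t3.5,18,58 t3.65,18,58 t3.8,18,58 / t4.2,18,58 t4.5,18,58 t4.65,18,58 t4.8,18,58 / t5.2,18,58 t5.5,18,58 t5.65,18,58 t5.75,18,58
```

```text
[ 435.2 -103.5   58.   256.5] [0.054, 0.005, 0.003] -0.034 radius 447
[ 433.9 -107.1   58.   258. ] [0.093, 0.008, 0.003] -0.059 radius 447
[ 432.7 -110.8   58.   259.5] [0.131, 0.01, 0.003] -0.084 radius 447
-- new call
[ 432.4 -112.8   58.   259.5] [0.02, 0.0, -0.0] -0.0 radius 447
[ 430.  -120.8   58.   263.5] [0.103, 0.009, -0.0] -0.067 radius 447
[ 428.4 -128.3   58.   266.5] [0.18, 0.011, -0.0] -0.117 radius 447
[ 427.7 -132.2   58.   268. ] [0.219, 0.01, -0.0] -0.142 radius 448
[ 427.2 -136.    58.   269.5] [0.258, 0.009, -0.0] -0.167 radius 448
-- new call
[ 426.2 -146.3   58.   273.5] [0.103, 0.009, -0.0] -0.067 radius 451
[ 425.9 -154.    58.   276.5] [0.18, 0.011, -0.0] -0.117 radius 453
[ 425.9 -157.9   58.   278. ] [0.219, 0.01, -0.0] -0.142 radius 454
[ 426.  -161.8   58.   279.5] [0.258, 0.009, -0.0] -0.167 radius 456
-- new call
[ 426.9 -172.1   58.   283.5] [0.103, 0.009, -0.0] -0.067 radius 460
[ 428.  -179.8   58.   286.5] [0.18, 0.011, -0.0] -0.117 radius 464
[ 428.6 -183.6   58.   288. ] [0.219, 0.01, -0.0] -0.142 radius 466
[ 429.2 -186.1   58.   289. ] [0.245, 0.01, -0.0] -0.158 radius 468
```

jog_arm(plan=[[0, [0.05, 0, 0], [0, 0, -0.03]], [0, [0.09, 0, 0], [0, 0, -0.06]], [0, [0.13, 0, 0], [0, 0, -0.08]], [0, [0.13, 0, 0], [0, 0, -0.08]]])

```text
clock: 4.22
position: [432.6, -110.3, 58.5]
ee_rot: [-0.639, 0.769, -0.0, 0.0]
contact_force: [-0.3, -0.3, 0.4]
gripper_width: 0.0
grasp_force: 0.0
```

```bash
python3 - <<'E'
from h import *
from bench import *
d=get_image("top");cv2.imwrite("pics/n3.png",cv2.resize(d["img"][155:265,270:390,::-1],(640,586),interpolation=cv2.INTER_CUBIC))
E
```

```text
(no output)
```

View pics/n3.png

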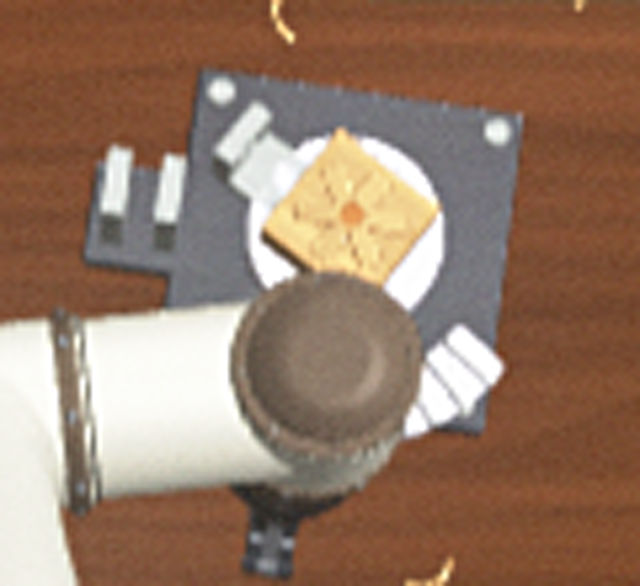

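The lug has turned to about notch 3, with its top at crop pixel (243,133). I'll go on one click at a time.

jog_arm(plan=[[0, [0.06, 0, 0], [0, 0, -0.04]], [0, [0.11, 0.01, 0], [0, 0, -0.07]], [0, [0.16, 0.01, 0], [0, 0, -0.1]], [0, [0.2, 0.01, 0], [0, 0, -0.13]], [0, [0.23, 0.01, 0], [0, 0, -0.15]], [0, [0.25, 0.01, 0], [0, 0, -0.16]], [0, [0.25, 0.01, 0], [0, 0, -0.16]], [0, [0.25, 0.01, 0], [0, 0, -0.16]], [0, [0.25, 0.01, 0], [0, 0, -0.16]]])

```text
clock: 5.4
position: [427.1, -134.3, 58.3]
ee_rot: [-0.701, 0.713, 0.0, 0.0]
contact_force: [0.2, -0.4, -0.3]
gripper_width: -0.2
grasp_force: 0.0
```

```bash
cat >lug.py <<'E'
from h import *
from bench import *
d=get_image("top");C=cloud(d)
q=(574.0,-155.2,-.1478);dx,dy=C[...,0]-q[0],C[...,1]-q[1]
r=np.hypot(dx,dy);a=np.degrees(np.arctan2(dy,dx)-q[2])
m=(r>64)&(r<84)&(a>35)&(a<130)&(C[...,2]>75)&(C[...,2]<105)
print("lug notch",((np.median(a[m])-30)/10).round(2),m.sum())
E
python3 lug.py
```

```text
lug notch 3.92 56
```

jog_arm(plan=[[0, [0.06, 0, 0], [0, 0, -0.04]], [0, [0.11, 0.01, 0], [0, 0, -0.07]], [0, [0.16, 0.01, 0], [0, 0, -0.1]], [0, [0.2, 0.01, 0], [0, 0, -0.13]], [0, [0.23, 0.01, 0], [0, 0, -0.15]], [0, [0.26, 0.01, 0], [0, 0, -0.17]], [0, [0.26, 0.01, 0], [0, 0, -0.17]], [0, [0.26, 0.01, 0], [0, 0, -0.17]], [0, [0.26, 0.01, 0], [0, 0, -0.17]]])

```text
clock: 6.58
position: [425.6, -160.3, 58.3]
ee_rot: [0.762, -0.648, -0.0, 0.0]
contact_force: [-0.7, -0.1, -0.2]
gripper_width: -0.1
grasp_force: 0.0
```

```bash
python3 lug.py; echo '[425.9,-161.0,58,279.4]'>cmd.json;python3 pl.py t5.75,18,58
```

```text
lug notch 5.04 54
[ 429.2 -186.1   58.   289. ] [0.253, 0.009, -0.0] -0.16 radius 468
```

jog_arm(plan=[[0, [0.06, 0, 0], [0, 0, -0.04]], [0, [0.11, 0.01, 0], [0, 0, -0.07]], [0, [0.15, 0.01, 0], [0, 0, -0.1]], [0, [0.18, 0.01, 0], [0, 0, -0.12]], [0, [0.21, 0.01, 0], [0, 0, -0.14]], [0, [0.24, 0.01, 0], [0, 0, -0.15]], [0, [0.24, 0.01, 0], [0, 0, -0.15]], [0, [0.24, 0.01, 0], [0, 0, -0.15]], [0, [0.24, 0.01, 0], [0, 0, -0.15]]])

```text
clock: 7.75
position: [428.5, -184.2, 58.3]
ee_rot: [0.81, -0.586, -0.0, 0.0]
contact_force: [0.4, -0.7, -0.4]
gripper_width: -0.1
grasp_force: 0.0
```

```bash
python3 lug.py; echo '[428.7,-184.8,58,288.4]'>cmd.json;python3 pl.py t5.75,50,58 t5.75,50,158
```

```text
lug notch 5.85 50
[ 418.7 -155.9   58.   289. ] [-0.306, 0.003, -0.0] -0.01 radius 447
[ 418.7 -155.9  158.   289. ] [-0.306, 0.003, -1.0] -0.01 radius 447
```

jog_arm(plan=[[0, [-0.15, 0, 0], [0, 0, 0]], [0, [-0.3, 0, 0], [0, 0, 0]], [0, [-0.3, 0, -0.5], [0, 0, 0]], [0, [-0.3, 0, -1.0], [0, 0, 0]], [0, [-0.3, 0, -1.0], [0, 0, 0]]])

```text
clock: 8.43
position: [421.5, -155.0, 162.1]
ee_rot: [0.811, -0.585, 0.004, -0.003]
contact_force: [0.5, 0.2, -0.9]
gripper_width: -0.1
grasp_force: 0.0
```

jog_arm(plan=[[50, [-0.83, -0.53, -0.3], [0, 0, 0]], [50, [-0.83, -0.53, -0.3], [0, 0, 0]], [50, [-0.83, -0.53, -0.3], [0, 0, 0]], [50, [-0.83, -0.53, -0.3], [0, 0, 0]]])

```text
clock: 8.93
position: [442.3, -60.0, 187.2]
ee_rot: [0.811, -0.585, -0.001, 0.001]
contact_force: [-0.1, 1.1, -0.2]
gripper_width: 49.6
grasp_force: 0.0
```

jog_arm(plan=[[50, [-0.83, -0.53, 0], [0, 0, 0]], [50, [-0.83, -0.53, 0], [0, 0, 0]], [50, [-0.83, -0.53, 0], [0, 0, 0]]])

```text
clock: 9.3
position: [467.5, 35.9, 187.2]
ee_rot: [0.811, -0.585, -0.001, 0.001]
contact_force: [-0.3, -0.4, -0.5]
gripper_width: 50.3
grasp_force: 0.0
```

jog_arm(plan=[[50, [-0.83, -0.53, 0], [0, 0, 0]], [50, [-0.83, -0.53, 0], [0, 0, 0]], [50, [-0.83, -0.53, 0], [0, 0, 0]]])

```text
clock: 9.68
position: [492.0, 130.9, 187.2]
ee_rot: [0.811, -0.585, -0.0, 0.001]
contact_force: [-0.1, 0.3, 0.2]
gripper_width: 50.5
grasp_force: 0.0
```

jog_arm(plan=[[50, [-0.83, -0.53, 0], [0, 0, 0]], [50, [-0.83, -0.53, 0], [0, 0, 0]], [50, [-0.83, -0.53, 0], [0, 0, 0]]])

```text
clock: 10.05
position: [516.3, 225.9, 187.2]
ee_rot: [0.811, -0.586, -0.0, 0.001]
contact_force: [-1.1, -0.2, -0.9]
gripper_width: 50.4
grasp_force: 0.0
```

jog_arm(plan=[[50, [-0.6, -0.53, 0], [0, 0, 0.17]], [50, [-0.6, -0.53, 0], [0, 0, 0.34]], [50, [-0.6, -0.53, 0], [0, 0, 0.47]], [50, [-0.6, -0.53, 0], [0, 0, 0.47]]])

```text
clock: 10.55
position: [547.5, 297.4, 187.7]
ee_rot: [-0.643, 0.766, 0.0, -0.001]
contact_force: [-0.0, 0.4, -0.1]
gripper_width: 50.0
grasp_force: 0.0
```

```bash
python3 lug.py; python3 - <<'E'
from bench import *
print(read_state()["position"],read_state()["ee_rot"])
E
```

```text
lug notch 5.98 54
[547.56041586 297.58318673 187.94150666] [-6.43517209e-01  7.65431251e-01  5.14416982e-05 -7.74168486e-04]
```

```bash
echo '[547.5,297.3,187.9,-99.9]'>cmd.json;python3 pl.py 537.5,322.4,100,-99.7 / 537.5,322.4,36,-99.7
```

```text
[537.5 322.4 100.  -99.7] [-0.23, 0.142, 0.879] -0.003 radius 627
-- new call
[537.5 322.4  36.  -99.7] [-0.0, 0.0, 0.64] -0.0 radius 627
```

jog_arm(plan=[[50, [-0.23, 0.14, 0.4], [0, 0, 0]], [50, [-0.23, 0.14, 0.88], [0, 0, 0]], [50, [-0.23, 0.14, 0.88], [0, 0, 0]], [50, [-0.23, 0.14, 0.88], [0, 0, 0]]])

```text
clock: 11.1
position: [539.2, 324.6, 102.2]
ee_rot: [-0.644, 0.765, -0.0, 0.001]
contact_force: [1.2, 1.2, 1.7]
gripper_width: 50.2
grasp_force: 0.0
```

```bash
python3 - <<'E'
from h import *
from bench import *
print(read_state()["position"])
d=get_image("side");cv2.imwrite("pics/s1.png",cv2.resize(d["img"][210:360,100:300,::-1],(800,600),interpolation=cv2.INTER_CUBIC))
E
```

```text
[539.16230137 324.55935537 102.2364902 ]
```

View pics/s1.png

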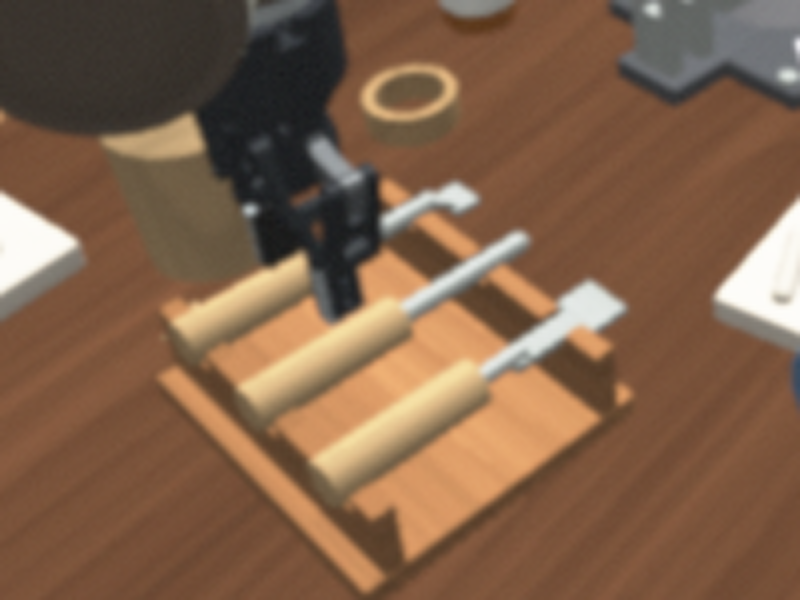

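In the side view, the handle's axis runs from (258,400) to (400,322) and the nose is at (522,240). The near fingertip is at (345,305).

```bash
python3 - <<'E'
from h import *
d=np.load("side0.npz")
c=lambda p:((P(d,p)-[100,210])*4).round(0)
for n,p in dict(tipnear=(514,321,107),tipfar=(564,328,107),rear=(545,366.8,55),grip=(537.5,322.4,55),sh=(529.9,278,55),nose=(515.6,194.2,55)).items():print(n,c(p))
E
```

```text
tipnear [353. 293.]
tipfar [273. 263.]
rear [256. 401.]
grip [335. 353.]
sh [409. 308.]
nose [535. 230.]
```

jog_arm(plan=[[50, [0, 0, 0.35], [0, 0, 0]], [50, [0, 0, 0.64], [0, 0, 0]], [50, [0, 0, 0.64], [0, 0, 0]], [50, [0, 0, 0.64], [0, 0, 0]]])

```text
clock: 11.65
position: [539.4, 325.7, 38.8]
ee_rot: [-0.644, 0.765, -0.0, 0.002]
contact_force: [-1.0, 1.0, 0.3]
gripper_width: 49.8
grasp_force: 0.0
```

jog_arm(plan=[[10, [0, 0, 0], [0, 0, 0]], [10, [0, 0, 0], [0, 0, 0]], [10, [0, 0, 0], [0, 0, 0]], [10, [0, 0, 0], [0, 0, 0]]])

```text
clock: 12.15
position: [539.0, 325.6, 38.4]
ee_rot: [-0.644, 0.765, -0.0, 0.002]
contact_force: [-0.6, -0.2, 6.7]
gripper_width: 24.2
grasp_force: 58.7
```

```bash
python3 - <<'E'
from h import *
d=np.load("top0.npz")
for n,u,v,z in(("mallet head",285,208,100),("mallet base",290,228,20),("bottle base",414,205,30),("bottle",415,185,140),("tape",358,226,24),("tile",368,380,10)):print(n,W(d,u*.7,v*.7,z).round(0))
E
echo '[537.5,322.4,36,-99.7]'>cmd.json; python3 pl.py 537.5,322.4,116,-99.7 / 578,240,116,-99 / 619.1,147.4,116,-98.47
```

```text
mallet head [721. 246. 100.]
mallet base [704. 247.  20.]
bottle base [754. -21.  30.]
bottle [758. -22. 140.]
tape [708. 100.  24.]
tile [376.  73.  10.]
[537.5 322.4 116.  -99.7] [-0.0, 0.0, -0.8] -0.0 radius 627
-- new call
[578. 240. 116. -99.] [0.744, -0.538, -0.0] -0.012 radius 626
-- new call
[619.1 147.4 116.  -98.5] [0.85, -0.551, -0.0] -0.009 radius 636
```

jog_arm(plan=[[10, [0, 0, -0.2], [0, 0, 0]], [10, [0, 0, -0.5], [0, 0, 0]], [10, [0, 0, -0.8], [0, 0, 0]], [10, [0, 0, -0.8], [0, 0, 0]]])

```text
clock: 12.65
position: [539.0, 325.9, 118.9]
ee_rot: [-0.643, 0.765, 0.0, 0.003]
contact_force: [0.4, 0.2, -1.9]
gripper_width: 23.9
grasp_force: 58.9
```

jog_arm(plan=[[10, [0.45, -0.1, 0], [0, 0, 0]], [10, [0.9, -0.2, 0], [0, 0, 0]], [10, [0.9, -0.2, 0], [0, 0, 0]], [10, [0.9, -0.2, 0], [0, 0, 0]]])

```text
clock: 13.15
position: [541.9, 232.5, 115.5]
ee_rot: [-0.643, 0.766, 0.0, -0.0]
contact_force: [-0.6, 0.6, -1.0]
gripper_width: 24.1
grasp_force: 59.0
```

jog_arm(plan=[[10, [0.3, -0.4, 0], [0, 0, 0]], [10, [0.6, -0.8, 0], [0, 0, -0.02]], [10, [0.69, -0.87, 0], [0, 0, -0.02]], [10, [0.69, -0.87, 0], [0, 0, -0.02]]])

```text
clock: 13.65
position: [615.7, 149.9, 115.4]
ee_rot: [-0.651, 0.759, 0.0, -0.001]
contact_force: [-0.5, 0.7, -1.3]
gripper_width: 24.0
grasp_force: 59.2
```

```bash
python3 - <<'E'
from h import *
from bench import *
s=read_state();print(s["position"],s["ee_rot"])
a=get_image("top");b=get_image("side");np.savez("t2.npz",**a);np.savez("s2.npz",**b)
A=cv2.resize(a["img"][155:255,235:335,::-1],(400,400),interpolation=cv2.INTER_CUBIC)
B=cv2.resize(b["img"][130:270,200:340,::-1],(400,400),interpolation=cv2.INTER_CUBIC)
cv2.imwrite("pics/c2.png",np.hstack([A,B]))
E
```

```text
[615.71023336 149.87183024 115.37916318] [-6.51053199e-01  7.59031779e-01  3.80055713e-04 -5.89128880e-04]
```

View pics/c2.png

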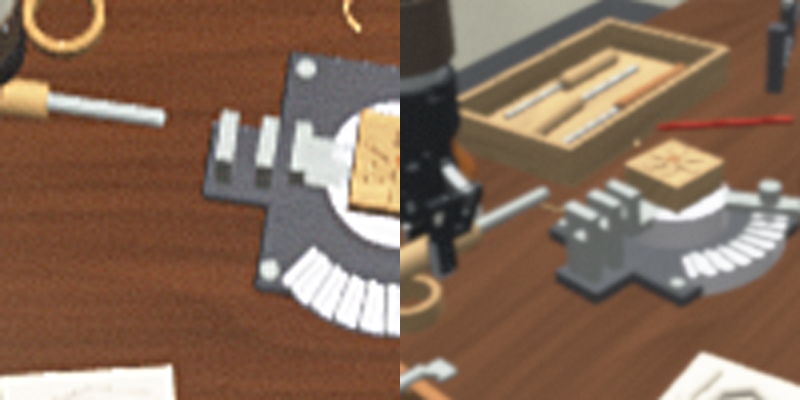

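Left (top view): the pin's rod runs from (48,103) to (165,118), and the lug is in line with the two eyes. Right (side view): the rod runs from (478,228) to (547,192), level and clear of everything.

```bash
python3 - <<'E'
from h import *
t=np.load("t2.npz");s=np.load("s2.npz")
# triangulate nose & shoulder from both views
k=400/140
for n,a,b in(("nose",(164,118),(546,193)),("sh",(48,103),(478,230))):
    ua=(235+a[0]/4,155+a[1]/4);ub=(200+(b[0]-400)/k,130+b[1]/k)
    r=least_squares(lambda p:np.r_[P(t,p)-ua,P(s,p)-ub],[600,50,130]);print(n,r.x.round(1),r.fun.round(1))
# rod cloud
for n,d in(("t",t),("s",s)):
    C=cloud(d);m=(C[...,1]>25)&(C[...,1]<95)&(abs(C[...,0]-603)<25)&(C[...,2]>100);p=C[m];print(n,m.sum(),np.median(p,0).round(1),p[:,2].max() if m.sum() else 0)
E
```

```text
nose [599.4  20.3 124.3] [-0.5 -0.8  0.8  0.2]
sh [608.1 102.5 125.8] [-0.2 -0.3  0.3  0.1]
t 102 [601.6  60.  135. ] 145.25964432717706
s 110 [599.1  62.7 133. ] 137.27389072175595
```

jog_arm(plan=[[10, [0, 0, 0.3], [0, 0, 0]], [10, [0, 0, 0.6], [0, 0, 0]], [10, [0.2, 0, 0.62], [0, 0, 0]], [10, [0.2, 0, 0.62], [0, 0, 0]], [10, [0.2, 0, 0.62], [0, 0, 0]]])

```text
clock: 14.38
position: [613.7, 130.3, 55.8]
ee_rot: [-0.652, 0.759, -0.0, 0.001]
contact_force: [0.8, -0.6, -0.8]
gripper_width: 23.9
grasp_force: 59.3
```

```bash
python3 - <<'E'
from h import *
from bench import *
s=read_state();print(s["position"],s["ee_rot"])
a=get_image("top");b=get_image("side");np.savez("t3.npz",**a);np.savez("s3.npz",**b)
A=cv2.resize(a["img"][170:220,245:312,::-1],(800,597),interpolation=cv2.INTER_CUBIC)
B=cv2.resize(b["img"][180:240,220:300,::-1],(800,600),interpolation=cv2.INTER_CUBIC)
cv2.imwrite("pics/c3.png",A[150:450]);cv2.imwrite("pics/c4.png",B)
cv2.imwrite("pics/c5.png",np.vstack([cv2.resize(A,(536,400))[:300],cv2.resize(B,(536,402))[:300]]))
E
```

```text
[613.67864586 130.32695369  55.80916648] [-6.51514087e-01  7.58635257e-01 -4.79305230e-04  1.30838103e-03]
```

View pics/c5.png

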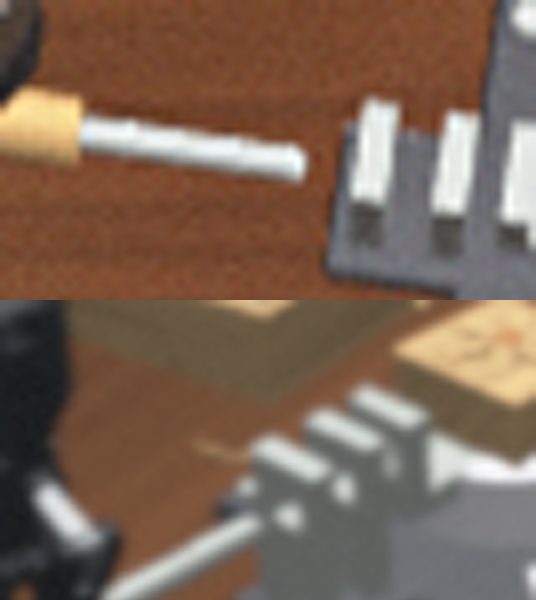

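```bash
cat >m.py <<'E'
from h import *
t=np.load("t3.npz");s=np.load("s3.npz");q=(574.0,-155.2,-.1478);e=np.array([-np.sin(q[2]),np.cos(q[2])]);ex=np.array([e[1],-e[0]])
def H(x,y,z):return [*(np.array(q[:2])+ex*x+e*y),z]
tp=lambda p:((P(t,p)-[245,170])*8).round(0);sp=lambda p:((P(s,p)-[220,180])*6.7+[0,300]).round(0)
for n,p in dict(outtop=(0,130,90),intop=(0,100,90),lugtop=(0,75,90),mouth=(0,136,70),tl=(-18,136,90),tr=(18,136,90),tl2=(-18,124,90),tr2=(18,124,90),inmouth=(0,106,70),pre85=(0,156,70)).items():print(n,tp(H(*p)),sp(H(*p)))
def loc(p):
    v=p[:2]-np.array(q[:2]);return (v@ex).round(1),(v@e).round(1)
for z in(66,70,74):
    print(z,[loc(W(t,245+u/8,170+v/8,z)) for u,v in((82,132),(200,147),(302,162))])
for n,a,b in(("nose",(303,163),(260,522)),("eyetop out",(375,152),(290,459)),("eyetop in",(456,163),(343,434))):
    r=least_squares(lambda p:np.r_[P(t,p)-[245+a[0]/8,170+a[1]/8],P(s,p)-[220+b[0]/6.7,180+(b[1]-300)/6.7]],[600,0,70]);print(n,loc(r.x),r.x[2].round(1),r.fun.round(1))
E
python3 m.py
```

```text
outtop [374. 152.] [306. 447.]
intop [455. 164.] [359. 419.]
lugtop [523. 174.] [402. 396.]
mouth [357. 163.] [298. 495.]
tl [350. 197.] [327. 468.]
tr [365. 102.] [264. 438.]
tl2 [383. 202.] [348. 457.]
tr2 [398. 107.] [286. 426.]
inmouth [438. 175.] [350. 466.]
pre85 [304. 155.] [262. 515.]
66 [(np.float64(-2.9), np.float64(238.9)), (np.float64(-1.8), np.float64(194.7)), (np.float64(-1.7), np.float64(156.5))]
70 [(np.float64(-3.9), np.float64(238.5)), (np.float64(-2.8), np.float64(194.4)), (np.float64(-2.7), np.float64(156.3))]
74 [(np.float64(-4.9), np.float64(238.1)), (np.float64(-3.9), np.float64(194.2)), (np.float64(-3.7), np.float64(156.1))]
nose (np.float64(-1.3), np.float64(156.8)) 67.4 [-0.2 -0.4  0.4  0.1]
eyetop out (np.float64(4.3), np.float64(131.8)) 82.9 [-0.5 -0.9  0.9  0.2]
eyetop in (np.float64(4.9), np.float64(101.6)) 81.0 [-0.5 -0.8  0.8  0.2]
```

```bash
cat >>m.py <<'E'
print("----")
def line(d,u0,u1,v0,v1):
    im=d["img"].astype(float);mx,mn=im.max(2),im.min(2);o=[]
    for u in range(u0,u1):
        c=im[v0:v1,u];w=np.clip(c[:,2]-60,0,None)*((c.max(1)-c.min(1))<45)*(c[:,2]>95)
        if w.sum()>0:
            vv=np.arange(v0,v1)[w>0];o.append((u,(vv[0]+vv[-1])/2,len(vv)))
    return np.array(o)
o=line(s,236,257,205,232);print(o.round(1).tolist())
p=line(t,256,282,180,196);print(p.round(1).tolist())
for y in(156,180,200,225):print(y,P(s,H(0,y,70)).round(1),P(t,H(0,y,70)).round(1))
E
python3 m.py|sed -n '/----/,$p'
```

```text
----
[[236.0, 224.5, 6.0], [237.0, 223.5, 6.0], [238.0, 223.5, 6.0], [239.0, 222.5, 6.0], [240.0, 222.5, 6.0], [241.0, 221.5, 6.0], [242.0, 221.5, 6.0], [243.0, 220.5, 6.0], [244.0, 220.0, 5.0], [245.0, 219.5, 6.0], [246.0, 219.0, 5.0], [247.0, 218.5, 6.0], [248.0, 217.5, 6.0], [249.0, 217.5, 6.0], [250.0, 216.5, 6.0], [251.0, 216.5, 6.0], [252.0, 215.5, 6.0], [253.0, 215.5, 6.0], [254.0, 212.5, 8.0], [255.0, 211.5, 10.0], [256.0, 215.0, 12.0]]
[[256.0, 186.0, 5.0], [257.0, 186.0, 5.0], [258.0, 186.5, 4.0], [259.0, 186.5, 4.0], [260.0, 187.0, 5.0], [261.0, 187.0, 5.0], [262.0, 187.0, 5.0], [263.0, 187.0, 5.0], [264.0, 187.5, 4.0], [265.0, 187.5, 4.0], [266.0, 187.5, 4.0], [267.0, 188.0, 5.0], [268.0, 188.0, 5.0], [269.0, 188.0, 5.0], [270.0, 188.5, 4.0], [271.0, 188.5, 4.0], [272.0, 188.5, 4.0], [273.0, 188.5, 4.0], [274.0, 189.0, 5.0], [275.0, 189.0, 5.0], [276.0, 189.0, 5.0], [277.0, 189.5, 4.0], [278.0, 189.5, 4.0], [279.0, 189.5, 4.0], [280.0, 189.5, 4.0], [281.0, 190.0, 5.0]]
156 [259.  212.1] [283.  189.4]
180 [252.4 215.8] [275.  188.2]
200 [246.7 218.9] [268.3 187.2]
225 [239.4 222.9] [260.  185.9]
```

jog_arm(plan=[[10, [0, -0.03, 0.03], [0, 0, 0]], [10, [0, -0.03, 0.03], [0, 0, 0]], [10, [0, -0.03, 0.03], [0, 0, 0]]])

```text
clock: 14.85
position: [615.9, 129.4, 51.2]
ee_rot: [-0.651, 0.759, 0.0, -0.0]
contact_force: [0.2, 0.6, -1.5]
gripper_width: 24.5
grasp_force: 59.3
```

```bash
python3 - <<'E'
from h import *
from bench import *
s=read_state();print(s["position"],s["ee_rot"])
a=get_image("top");b=get_image("side");np.savez("t3.npz",**a);np.savez("s3.npz",**b)
B=cv2.resize(b["img"][190:230,235:288,::-1],(795,600),interpolation=cv2.INTER_CUBIC)
cv2.imwrite("pics/c6.png",B)
E
python3 m.py|sed -n '/----/,$p'
```

```text
[615.89897688 129.44438662  51.18926603] [-6.51343686e-01  7.58782833e-01  2.92375359e-05 -1.18791122e-04]
----
[[236.0, 225.5, 6.0], [237.0, 224.5, 6.0], [238.0, 224.5, 6.0], [239.0, 223.5, 6.0], [240.0, 223.0, 5.0], [241.0, 222.5, 6.0], [242.0, 222.0, 5.0], [243.0, 221.5, 6.0], [244.0, 220.5, 6.0], [245.0, 220.5, 6.0], [246.0, 219.5, 6.0], [247.0, 219.5, 6.0], [248.0, 218.5, 6.0], [249.0, 218.5, 6.0], [250.0, 217.5, 6.0], [251.0, 217.0, 5.0], [252.0, 216.5, 6.0], [253.0, 216.0, 5.0], [254.0, 213.0, 9.0], [255.0, 212.0, 9.0], [256.0, 215.5, 14.0]]
[[256.0, 186.0, 5.0], [257.0, 186.0, 5.0], [258.0, 186.0, 5.0], [259.0, 186.0, 5.0], [260.0, 186.5, 4.0], [261.0, 186.5, 4.0], [262.0, 186.5, 4.0], [263.0, 187.0, 5.0], [264.0, 187.0, 5.0], [265.0, 187.0, 5.0], [266.0, 187.5, 4.0], [267.0, 187.5, 4.0], [268.0, 187.5, 4.0], [269.0, 188.0, 5.0], [270.0, 188.0, 5.0], [271.0, 188.0, 5.0], [272.0, 188.0, 5.0], [273.0, 188.5, 4.0], [274.0, 188.5, 4.0], [275.0, 188.5, 4.0], [276.0, 189.0, 5.0], [277.0, 189.0, 5.0], [278.0, 189.0, 5.0], [279.0, 189.0, 5.0], [280.0, 189.5, 4.0], [281.0, 189.5, 4.0]]
156 [259.  212.1] [283.  189.4]
180 [252.4 215.8] [275.  188.2]
200 [246.7 218.9] [268.3 187.2]
225 [239.4 222.9] [260.  185.9]
```

View pics/c6.png

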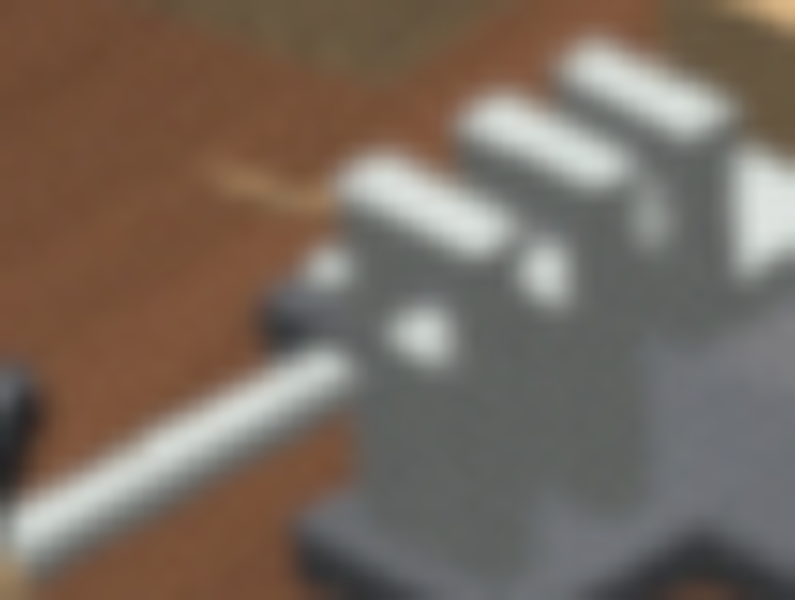

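The rod's axis, extended in the view, meets the outer hole centre near (424,315) to within 1–2 mm. I'll correct by about 1 mm sideways and insert slowly.

jog_arm(plan=[[10, [0, -0.01, 0.005], [0, 0, 0]], [10, [0.1, -0.01, 0.005], [0, 0, 0]], [10, [0.18, -0.01, 0.005], [0, 0, 0]], [10, [0.24, -0.01, 0.005], [0, 0, 0]], [10, [0.3, -0.01, 0.005], [0, 0, 0]], [10, [0.36, -0.01, 0.005], [0, 0, 0]], [10, [0.36, -0.01, 0.005], [0, 0, 0]]])

```text
clock: 15.82
position: [611.3, 93.2, 50.8]
ee_rot: [-0.651, 0.759, 0.0, -0.0]
contact_force: [-0.3, -0.1, -0.9]
gripper_width: 24.3
grasp_force: 59.3
```

jog_arm(plan=[[10, [0.05, 0, 0], [0, 0, 0]], [10, [0.1, 0, 0], [0, 0, 0]], [10, [0.15, 0, 0], [0, 0, 0]], [10, [0.2, 0, 0], [0, 0, 0]], [10, [0.25, 0, 0], [0, 0, 0]], [10, [0.25, 0, 0], [0, 0, 0]]])

```text
clock: 16.58
position: [607.5, 68.4, 50.8]
ee_rot: [-0.651, 0.759, 0.0, -0.0]
contact_force: [0.1, -0.8, -1.1]
gripper_width: 24.1
grasp_force: 59.3
```

```bash
python3 - <<'E'
from bench import *
s=read_state();print(s["position"],s["contact_force"],s["wrist_torque"])
E
```

```text
[607.45917275  68.43771797  50.80170551] [ 0.09874363 -0.80233998 -1.11438433] [-0.10638843  0.0395182   0.06016491]
```

jog_arm(plan=[[10, [0.06, 0, 0], [0, 0, 0]], [10, [0.12, 0, 0], [0, 0, 0]], [10, [0.18, 0, 0], [0, 0, 0]], [10, [0.24, 0, 0], [0, 0, 0]], [10, [0.3, 0, 0], [0, 0, 0]], [10, [0.35, 0, 0], [0, 0, 0]], [10, [0.38, 0, 0], [0, 0, 0]], [10, [0.38, 0, 0], [0, 0, 0]]])

```text
clock: 17.58
position: [601.8, 31.0, 50.9]
ee_rot: [-0.651, 0.759, -0.0, -0.0]
contact_force: [-0.0, -1.4, 0.1]
gripper_width: 24.2
grasp_force: 59.3
```

jog_arm(plan=[[10, [0.02, 0, 0], [0, 0, 0]], [10, [0.04, 0, 0], [0, 0, 0]], [10, [0.05, 0, 0], [0, 0, 0]], [10, [0.06, 0, 0], [0, 0, 0]], [10, [0.06, 0, 0], [0, 0, 0]]])

```text
clock: 18.2
position: [601.5, 27.6, 50.9]
ee_rot: [-0.651, 0.759, 0.0, 0.002]
contact_force: [-0.2, 8.5, 0.4]
gripper_width: 23.9
grasp_force: 59.3
```

jog_arm(plan=[[10, [0.015, 0, 0], [0, 0, 0]], [10, [0.03, 0, 0], [0, 0, 0]], [10, [0.03, 0, 0], [0, 0, 0]]])

```text
clock: 18.58
position: [601.7, 27.5, 51.0]
ee_rot: [-0.651, 0.759, 0.001, 0.004]
contact_force: [-1.3, 18.4, 0.1]
gripper_width: 24.3
grasp_force: 59.3
```

```bash
python3 - <<'E'
from h import *
from bench import *
a=get_image("top");b=get_image("side")
A=cv2.resize(a["img"][165:225,245:325,::-1],(536,402),interpolation=cv2.INTER_CUBIC)
B=cv2.resize(b["img"][175:235,220:300,::-1],(536,402),interpolation=cv2.INTER_CUBIC)
cv2.imwrite("pics/c7.png",np.vstack([A[:300],B[:300]]))
E
python3 lug.py
```

```text
lug notch 6.0 54
```

View pics/c7.png

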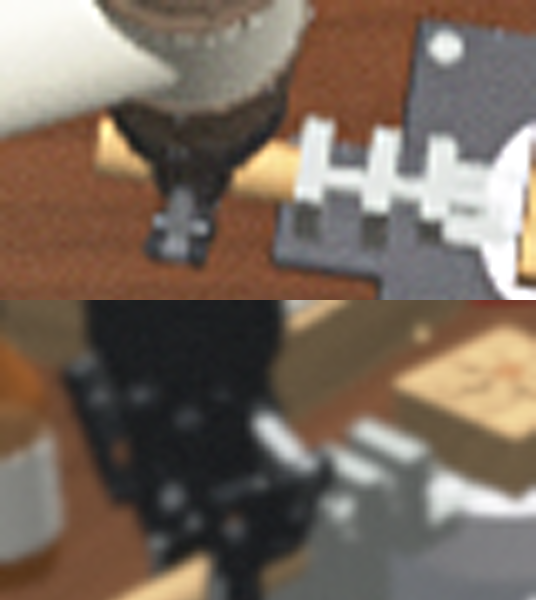

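The handle's front butts against the outer eye in the top view near (297,170), and the rod passes through both eyes and the lug. I'll ease off the push and release.

jog_arm(plan=[[10, [-0.02, 0, 0], [0, 0, 0]], [10, [-0.045, 0, 0], [0, 0, 0]], [10, [-0.045, 0, 0], [0, 0, 0]]])

```text
clock: 19.1
position: [601.4, 27.7, 50.9]
ee_rot: [-0.651, 0.759, 0.0, 0.001]
contact_force: [-0.5, 4.9, 0.5]
gripper_width: 24.5
grasp_force: 59.4
```

jog_arm(plan=[[30, [0, 0, 0], [0, 0, 0]], [36, [0, 0, 0], [0, 0, 0]], [44, [0, 0, 0], [0, 0, 0]], [55, [0, 0, 0], [0, 0, 0]], [60, [0, 0, 0], [0, 0, 0]], [60, [0, 0, 0], [0, 0, 0]]])

```text
clock: 19.85
position: [601.2, 27.0, 50.8]
ee_rot: [-0.651, 0.759, 0.0, -0.0]
contact_force: [-1.0, 0.4, -0.1]
gripper_width: 59.9
grasp_force: 0.0
```

jog_arm(plan=[[60, [0, 0, -0.2], [0, 0, 0]], [60, [0, 0, -0.5], [0, 0, 0]], [60, [0, 0, -0.9], [0, 0, 0]], [60, [0, 0, -0.9], [0, 0, 0]]])

```text
clock: 20.35
position: [603.5, 27.5, 144.8]
ee_rot: [-0.652, 0.759, -0.002, 0.004]
contact_force: [0.4, 0.7, 0.4]
gripper_width: 60.1
grasp_force: 0.0
```

jog_arm(plan=[[60, [-0.5, 0.5, -0.3], [0, 0, 0]], [60, [-0.9, 0.95, -0.5], [0, 0, 0]], [60, [-0.9, 0.95, -0.5], [0, 0, 0]], [60, [-0.9, 0.95, -0.5], [0, 0, 0]]])

```text
clock: 20.85
position: [520.5, 130.9, 190.8]
ee_rot: [-0.652, 0.758, 0.0, 0.0]
contact_force: [-0.4, -0.1, -0.6]
gripper_width: 60.0
grasp_force: 0.0
```

```bash
python3 lug.py; python3 - <<'E'
from h import *
from bench import *
print(read_state()["contact_force"])
a=get_image("top");np.savez("t4.npz",**a);q=(574.0,-155.2,-.1478);e=np.array([-np.sin(q[2]),np.cos(q[2])]);ex=np.array([e[1],-e[0]])
C=cloud(a);v=C[...,:2]-np.array(q[:2]);x=v@ex;y=v@e
rgb=a["img"].astype(int);wood=(rgb[...,0]-rgb[...,2]>60)&(C[...,2]>50)&(abs(x)<30)&(y>110)&(y<260)
print("handle y",np.percentile(y[wood],[1,50,99]).round(1),"x",np.median(x[wood]).round(1),"z",np.percentile(C[...,2][wood],[50,95]).round(1),wood.sum())
for lo,hi in((140,160),(200,220)):
    m=wood&(y>lo)&(y<hi);print(lo,np.percentile(C[...,2][m],90).round(1),x[m].mean().round(1))
rod=(abs(x)<10)&(y>108)&(y<122);print("rod z between eyes",np.percentile(C[...,2][rod],[50,80]).round(1))
E
```

```text
lug notch 6.02 59
[ 0.86258242  0.57927173 -0.67716273]
handle y [139.3 181.9 226.9] x -2.1 z [76.7 83.2] 258
140 81.8 -1.9
200 82.5 -1.6
rod z between eyes [21.5 71.9]
```

```bash
python3 -c "
from bench import *
print(job_done())"
```

```text
the job is handed in; nothing more can be done
None
```

The lever is in notch 6, with the last three notches taken one click at a time, and the locking pin is home through both eyes and the lug. I let go of it and handed the job in at about 21 s of the 64 s allowed.

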